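# Square up the tilting stop post on a clamped pallet

## Task

Turn the knurled clamp ring under the pallet clockwise by its upright knob until it stops at the locked mark (three lines), so that the ground plate is drawn down firmly. Then take the engineer's square by its blade, set its stock flat on the plate in line with the plate's long sides and press it into the corner against the middle of the leaning post, until the post is pushed upright, the stock sits flat on the plate and the blade lies flush along the post. Finish while still gripping the square and keeping it pressed against both plate and post with a steady push of a few newtons, so that the pivot bolt can be tightened; leave the other things on the table where they are.

Things in the scene. Friction and masses are not known exactly. Their poses are not given: they have to be found in the camera images.
- clamp_base: Fixed round steel foot of the pallet clamp, flange 156 mm across, 12 mm high. Origin on the clamp's upright axis at table height; x points along the plate's long sides, from the plate's open end towards the post, y to the left of that, z up.
- locked_mark (a point): Middle one of the three white lines (locked) on the flange's rim, 72 mm from the axis, 130 degrees clockwise from clamp_base's x seen from above. The one short line (open) lies 70 degrees clockwise from x.
- clamp_ring (a joint): Knurled ring, 120 mm across, captive on the base's axis 13 to 29 mm above the table. In rad: 0 with its arm at the open mark, growing clockwise seen from above, 1.05 at the hard stop with its arm over the middle line of the locked mark. Stays where left; takes about 4 N at the knob. From 0 to 1.05 it draws plate and post down 3 mm.
- ring_knob (a point): Point on the axis of the ring's upright black knob, 48 mm above the table. The knob is round, 16 mm thick, 90 mm from the ring's axis, and reaches from 16 to 63 mm above the table. Moves with the ring.
- ground_plate: Ground steel plate, 120 (x) x 84 (y) x 12 mm, centred on the clamp's axis. Origin at the centre of its underside, axes as clamp_base. Its upper face is 51 mm above the table with the ring open, 48 mm when locked.
- corner (a point): The corner to press into: on the plate's upper face, 24 mm in x from the plate's centre, y = 0, where the middle of the post's front face meets the plate when the post is upright. Axes as the plate.
- stop_post: Steel post, 24 (x) x 30 (y) mm, top 64 mm above the plate, between two lugs 34 mm high behind its front face. Origin on its pivot bolt (along y), 24 mm above the plate, 10 mm behind the front face; z along the post, x front to back. Leans 0.05 to 0.10 rad to -x at first; stays where pushed, about 6 N at the top tips it; its foot stops it 0.015 rad past upright.
- square: Steel engineer's square, 0.25 to 0.42 kg, on its stock. Origin at the outer heel, mid-thickness: the blade's outer working edge lies in x = 0, the stock's underside in z = 0. Stock: x -85 to 0 mm, 20 mm wide (y), 20 mm high. Blade: x -32 to 0 mm, 8 mm thick (y), up to z = 85 mm; grip it across its thickness 45 to 55 mm up, fingers behind x = -5 mm so that they miss the post.
- oil_bottle: Bystander, to be left alone: small squeeze oiler with a pointed spout, 43 mm across, 128 mm tall, standing. Origin at the centre of its underside.
- gauge_block: Bystander, to be left alone: ground steel setting block, 22 x 45 x 25 mm. Origin at the centre of its underside.
- tape_roll: Bystander, to be left alone: roll of adhesive tape lying flat, 88 mm across, 20 mm high. Origin at the centre of its underside.
- spanner: Bystander, to be left alone: combination spanner lying flat, 190 mm long, 6 mm high. Origin at the centre of its underside.
- caliper: Bystander, to be left alone: digital caliper lying flat, 220 mm long, 16 mm high. Origin at the centre of its underside.
- bearing: Bystander, to be left alone: small ball bearing lying flat, 22 mm across, 7 mm high. Origin at the centre of its underside.
- nut: Bystander, to be left alone: hexagon nut lying flat, 22 mm across, 10 mm high. Origin at the centre of its underside.
- cards: Bystander, to be left alone: banded stack of cards, 68 x 36 x 25 mm. Origin at the centre of its underside.

How it is judged:
By the outcome, as a careful person would: the job done as asked, in the order asked, and still so for the second after the job is handed in, while the arm keeps its last pose, push and grip.
It also fails if it takes over 58 s, if anything falls off the work surface, if the arm or the gripper's body presses on something with over 40 N, if the wrist force passes 120 N, or if a joint passes its speed limit or range.

## Robot

A 6-joint arm with a two-finger parallel gripper is mounted at the origin on a cart in front of the work surface, level with it; the furniture and walls round the work are solid. World frame = base frame: x ahead of the robot, y to its left, z up, the work surface at z = 0. Lengths are in m, angles in rad, forces in N, time in s.
With the tool pointing down it reaches from about 0.275 to 0.875 m from the base axis. Payload 12.5 kg.
Tool frame: the origin (TCP) lies at the very end of the fingers, on their centre line; the grasp point (between the pads) lies arm.grasp_offset behind it (arm.grasp_offset is the distance from the TCP to the grasp point, in m); y points along the fingers, x is the direction in which the jaws open and shut, and the axes are right-handed (so a half turn about y gives the same grasp; the last joint's range is limited). The gripper opens to 85 mm and grips with 20 to 120 N. Pads are 22 mm wide; open, the fingers measure 114 mm over their backs; the gripper's body (76 mm by 85 mm) begins 54 mm behind the grasp point. The pads swing forward as they close: fully open they stand 13 mm farther back than shut.
Start: joints at [1.123, 0.351, 1.652, -0, 1.139, -0.085], TCP at [0.195, 0.514, 0.231] pointing down, gripper open.
Joint ranges: [-2.75, 2.75], [-0.79, 2.1], [0.01, 2.65], [-1.57, 4.71], [0.07, 3.14], [-2.87, 2.87]. Speed limits (rad/s): [2.22, 2.22, 2.79, 3.14, 3.14, 3.14].

## Interface

Orientations are given as [roll, pitch, yaw] about the fixed x, y, z axes, in that order (R = Rz(yaw) Ry(pitch) Rx(roll)).
In Python, from station import arm gives the robot as it stands. The module is installed in compiled form; this text tells all that it offers.
- The arm moves only by the shell command python3 -m crank 'ROWS' [FORCE]. ROWS is JSON, a list of rows, each a list of 7 numbers: the shift along the tool's x, y, z in mm, then the turn, a rotation vector about the tool's x, y, z in degrees, then the closure in counts, from 0 (fully open) to 255 (shut). In form: [[dx, dy, dz, wx, wy, wz, gripper], ...]. A call has 1 to 5 rows; each row is the pose to reach, as a shift and turn from the pose measured when the call began, along the tool's axes at that moment; what a row does not reach only later rows make up. A row lasts 1/8 s, in which the tool goes at most 62.5 mm and 10.7 degrees, less where a joint would pass 70% of its speed; a pose out of reach is approached as far as the arm can. A call with a gripper value outside its range is refused whole. The fingers move at their own pace and stop on an object; FORCE is the grip in N (left out, the last holds). Time passes only in rows, so rows that repeat a pose let the fingers close. It gives the time, the measured TCP pose, the force and the opening at its end, in the units of the state.
- arm.observe(): the state, without advancing time (a new reading comes with each control period).
- arm.read_camera(name): name is "side" or "top" or "wrist"; returns the picture (400x640x3 uint8, blue, green, red); there is no depth.
- arm.calibration(name): a dict with "camera_matrix" (3x3 intrinsics, pixels), "R" (3x3) and "t" (3): a world point X has camera coordinates R X + t. Camera axes: x right, y down, z forward; pixel columns grow to the right and rows downward; lengths in m; the calibration is good to about 2 mm. A picture is of the moment at which its call begins: read the wrist's pose just before it. calibration takes no time and is no camera call; for the wrist camera it gives the pose at the moment of the call.
- arm.hand_in(): hands the job in, once; it reports no verdict.
The state is a dict: "t": time; "qpos": joint angles; "dq": joint speeds; "tau": joint torques, N m; "eef_pos": TCP position; "ee_rot": TCP orientation; "wrist_force": force on the tool from outside, world axes, zero at the start; "moment": the same for the moment, N m; "grip_width": opening from 0.0 (shut) to 1.0 (fully open).
Only numpy, scipy, OpenCV 4.12 (cv2) and the standard library are available. Lean on these libraries where they do the work, as an engineer would, in place of code of your own. Each camera call takes 0.05 s, during which the arm holds its last target. There are 200 camera calls.

## Working session

There is one attempt and no reset: what is moved stays moved. The work goes in short steps, Python scripts to look and compute and a shell command to move; the robot and the scene stay as the last step left them, time stands still between calls to the robot, and variables do not carry over. Pictures are saved under pics/ and viewed, about 8 in all and at most 12, crops included, and the job is handed in when it is done.

```bash
mkdir -p pics
cat > h.py <<'E'
from station import arm
import numpy as np, cv2
from scipy.spatial.transform import Rotation as Ro
def snap(n,f):
    c=arm.calibration(n); im=arm.read_camera(n); cv2.imwrite('pics/'+f,im); np.savez('pics/'+f+'.npz',**{k:np.array(c[k]) for k in('camera_matrix','R','t')}); return im,c
def ray(c,uv):
    K,R,t=[np.array(c[k]) for k in('camera_matrix','R','t')]
    o=-R.T@t.ravel(); d=R.T@np.linalg.inv(K)@np.array([uv[0],uv[1],1.]); return o,d/np.linalg.norm(d)
def onz(c,uv,z):
    o,d=ray(c,uv); return o+d*(z-o[2])/d[2]
def proj(c,X):
    p=np.array(c['camera_matrix'])@(np.array(c['R'])@np.array(X)+np.array(c['t']).ravel()); return p[:2]/p[2]
def load(f): return dict(np.load('pics/'+f+'.npz'))
def toolR():
    return Ro.from_euler('xyz',arm.observe()['ee_rot']).as_matrix()
def shift(target,yawdir=None):
    s=arm.observe(); R=toolR(); return R.T@(np.array(target)-np.array(s['eef_pos']))*1000
E
python3 - <<'E'
from h import *
np.set_printoptions(precision=4,suppress=True)
print(arm.observe(),arm.grasp_offset); print(toolR())
a,c=snap('top','top1.png'); b,d=snap('side','side1.png')
print(ray(c,(320,200)),ray(d,(320,200)))
E
```

```text
{'t': 0.0, 'qpos': array([ 1.1234,  0.3513,  1.6524, -0.    ,  1.1391, -0.0846]), 'dq': array([-0.0004,  0.0004,  0.0014,  0.0008, -0.0016,  0.0008]), 'tau': array([ -0.0009, -50.6091, -29.1403,  -0.0001,   0.0044,  -0.    ]), 'eef_pos': array([0.195 , 0.5139, 0.2307]), 'ee_rot': array([-1.5707,  0.0012,  1.208 ]), 'wrist_force': array([-0.0516, -0.2667,  0.576 ]), 'moment': array([-0.0098, -0.0375,  0.039 ]), 'grip_width': 1.0011533590972368} 0.0187
[[ 0.3549 -0.0005 -0.9349]
 [ 0.9349 -0.0011  0.3549]
 [-0.0012 -1.      0.0001]]
(array([0.2524, 0.0354, 1.1466]), array([ 0.1938,  0.001 , -0.981 ])) (array([0.4681, 0.8337, 0.8001]), array([ 0.0194, -0.7412, -0.671 ]))
```

View pics/top1.png

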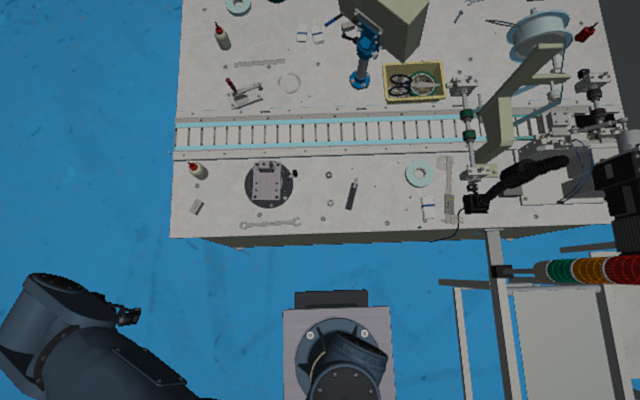

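View pics/side1.png

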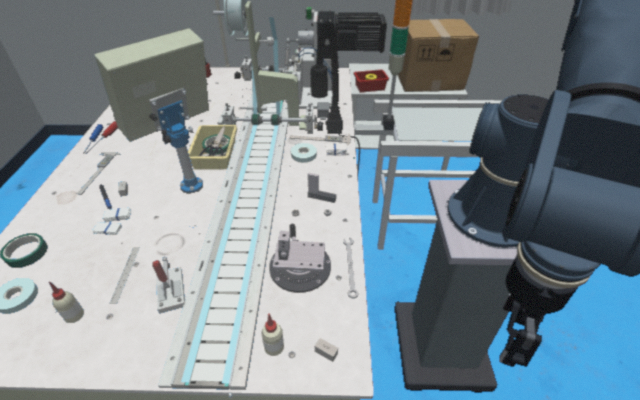

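Run:
```python
from h import *
a=cv2.imread('pics/top1.png');b=cv2.imread('pics/side1.png')
A=cv2.resize(a[150:215,230:370],None,fx=5,fy=5,interpolation=3)
B=cv2.resize(b[165:295,260:350],None,fx=2,fy=2,interpolation=3)
B=cv2.resize(b[168:236,258:348],None,fx=4,fy=4,interpolation=3)
B2=cv2.resize(b[222:292,262:342],None,fx=4,fy=4,interpolation=3)[:272]
o=np.zeros((600,800,3),np.uint8);o[:325,:700]=A;o[326:598,:360]=B;o[326:598,370:690]=B2
cv2.imwrite('pics/crop1.png',o)
c=load('top1.png')
for uv in [(269,185),(351,194),(330,175)]: print(onz(c,uv,.0),onz(c,uv,.05))
```

```text
[0.53346792 0.19848866 0.        ] [0.5212128  0.19137905 0.05      ]
[ 0.49511543 -0.06287604  0.        ] [ 0.4845327  -0.05858867  0.05      ]
[0.56002866 0.00170056 0.        ] [0.54661535 0.00317202 0.05      ]
```

View pics/crop1.png

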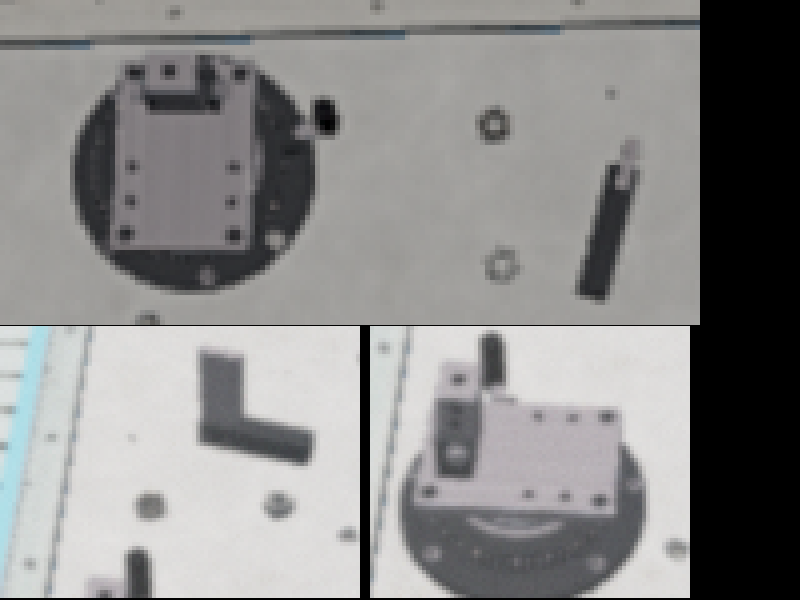

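```bash
python3 -m crank '[[-232,-70,-414,0,53,0,0],[-232,-70,-414,0,53,0,0],[-232,-70,-414,0,53,0,0],[-232,-70,-414,0,53,0,0],[-232,-70,-414,0,53,0,0]]'
python3 - <<'E'
from h import *
c=load('top1.png')
print('knob',onz(c,(295.2,173.4),.063),'flange',onz(c,(268.8,184.4),.012))
print(shift([.50,.15,.30]),arm.observe()['ee_rot'])
E
```

```text
t: 0.72
eef_pos: [0.3945, 0.2753, 0.2769]
ee_rot: [-1.572, 0.001, 0.277]
wrist_force: [1.4, 0.8, -0.0]
grip_width: 1.001
knob [0.55175556 0.10952263 0.063     ] flange [0.53250772 0.19741233 0.012     ]
[  67.18727383  -22.99811345 -149.43324162] [-1.57157587e+00  7.64252196e-04  2.77125414e-01]
```

```bash
python3 -m crank '[[67,-23,-149,0,16,0,0],[67,-23,-149,0,16,0,0],[67,-23,-149,0,16,0,0],[67,-23,-149,0,16,0,0]]'
python3 - <<'E'
from h import *
a,c=snap('wrist','w1.png'); print(ray(c,(320,200)),arm.observe()['eef_pos'])
E
```

```text
t: 1.23
eef_pos: [0.501, 0.1484, 0.2999]
ee_rot: [-1.572, 0.001, -0.005]
wrist_force: [-0.5, -0.1, 0.9]
grip_width: 1.003
(array([0.50089947, 0.22254295, 0.44273148]), array([-3.45835302e-04, -2.85676914e-01, -9.58325926e-01])) [0.49995605 0.14958637 0.29959593]
```

View pics/w1.png

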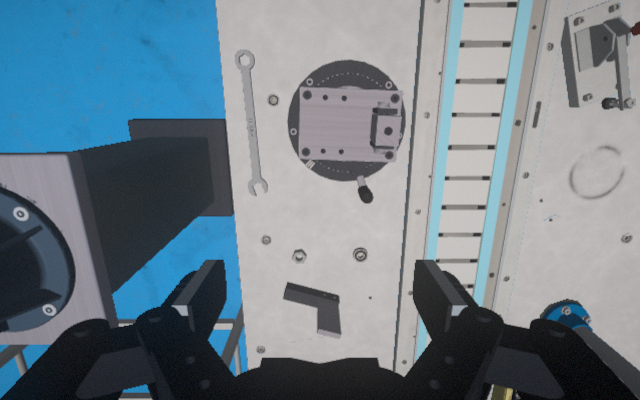

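Run:
```python
from h import *
a=cv2.imread('pics/w1.png')
o=np.zeros((600,800,3),np.uint8);o[:600,:520]=cv2.resize(a[55:205,282:412],None,fx=4,fy=4,interpolation=2)
o[:280,521:]=cv2.resize(a[275:345,278:348],None,fx=4,fy=4,interpolation=2)[:,:279]
cv2.imwrite('pics/crop2.png',o)
c=load('w1.png')
g=cv2.cvtColor(a,cv2.COLOR_BGR2GRAY)
m=np.zeros_like(g);m[55:205,280:412]=(g[55:205,280:412]<110)
```

```text
(no output)
```

View pics/crop2.png

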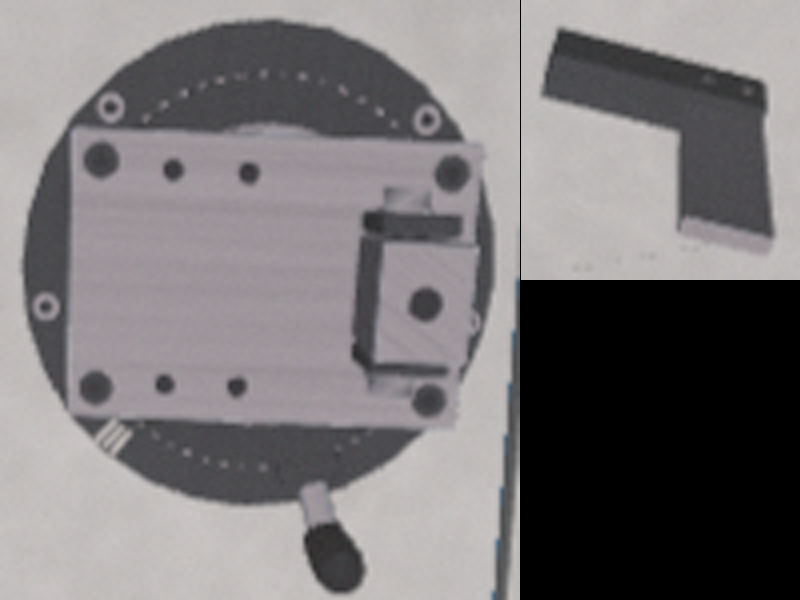

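Run:
```python
from h import *
np.set_printoptions(precision=4,suppress=True)
c=load('w1.png')
P=lambda x,y,z:onz(c,(282+x/4-.4,55+y/4-.4),z)
Q=lambda x,y,z:onz(c,(278+(x-521)/4-.4,275+y/4-.4),z)
k=[P(*p,.051) for p in[(74,127),(481,146),(453,427),(70,414)]]
for p in k: print('plate',p)
print('ctr',np.mean(k,0)); 
for i in range(4):
  d=k[(i+1)%4]-k[i]; print(np.linalg.norm(d),np.degrees(np.arctan2(d[1],d[0])))
h=[P(*p,.051) for p in[(101,160),(452,173),(429,400),(96,387)]]
print('holes',np.mean(h,0))
for i in range(4):
  d=h[(i+1)%4]-h[i]; print(np.linalg.norm(d),np.degrees(np.arctan2(d[1],d[0])))
print('knob',P(343,570,.063))
print('mark',P(115,438,.012))
E4=[P(*p,.012) for p in[(23,265),(494,265),(265,18),(250,503)]]; print('flange',*E4)
for p in[(558,30,0),(765,83,0),(683,222,.085),(772,238,.085),(772,252,.085),(680,232,.085)]: print('sq',Q(*p))
```

```text
plate [0.4785 0.2425 0.051 ]
plate [0.5961 0.2367 0.051 ]
plate [0.5932 0.1549 0.051 ]
plate [0.4754 0.1596 0.051 ]
ctr [0.5358 0.1984 0.051 ]
0.11769114389545596 -2.8464114251281614
0.0817611246811281 -92.00694112292733
0.11793838648412386 177.73296526753788
0.08295044223697419 87.8143965908967
holes [0.5358 0.1985 0.051 ]
0.10210026227350943 -2.339118154857117
0.06604494241588095 -92.45490811124759
0.10193644692458267 177.45304698033294
0.0656750511410929 87.68793956784081
knob [0.5593 0.1128 0.063 ]
mark [0.4879 0.1451 0.012 ]
flange [0.4586 0.2022 0.012 ] [0.6124 0.2013 0.012 ] [0.5361 0.2759 0.012 ] [0.5341 0.1222 0.012 ]
sq [ 0.4481 -0.0435  0.    ]
sq [ 0.5295 -0.0678  0.    ]
sq [ 0.4973 -0.0652  0.085 ]
sq [ 0.5271 -0.0717  0.085 ]
sq [ 0.5272 -0.0773  0.085 ]
sq [ 0.4963 -0.0691  0.085 ]
```

```bash
python3 -m crank '[[61,50,-37,0,12,0,100],[61,110,-37,0,12,0,100],[61,170,-37,0,12,0,100],[61,190,-37,0,12,0,100],[61,190,-37,0,12,0,100]]' 40
python3 - <<'E'
from h import *
print(shift([.561,.1128,.036]),arm.observe()['grip_width'])
a,c=snap('wrist','w2.png')
cv2.imwrite('pics/w2.png',a)
print(proj(c,[.561,.1128,.063]),proj(c,arm.observe()['eef_pos']))
E
```

```text
t: 1.9
eef_pos: [0.5586, 0.1129, 0.1075]
ee_rot: [-1.574, 0.006, -0.213]
wrist_force: [0.1, -0.2, 0.3]
grip_width: 0.609
[ 2.7414027  71.476781    0.61749713] 0.6087715707462535
[324.13820493 227.0647557 ] [322.80881858 262.2613428 ]
```

View pics/w2.png

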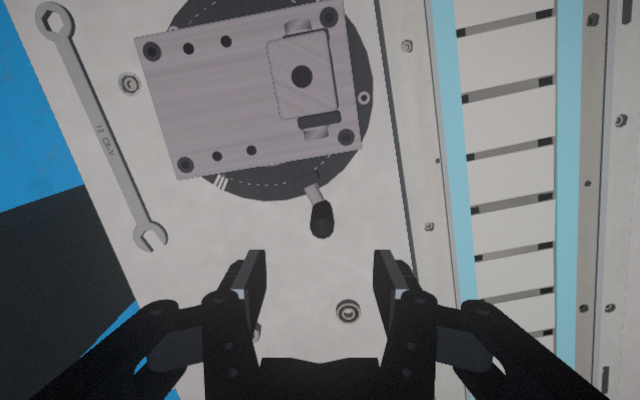

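```bash
python3 -m crank '[[2,45,0,0,0,0,100],[2,71,0,0,0,0,100],[2,71,0,0,0,0,170],[2,71,0,0,0,0,230],[2,71,0,0,0,0,230]]' 40;  python3 -m crank '[[0,0,0,0,0,0,230],[0,0,0,0,0,0,230]]' 40
python3 - <<'E'
from h import *
print(toolR())
s=arm.observe();p=s['eef_pos'];print(p,s['grip_width'],s['wrist_force'],s['moment'])
C=np.array([.5357,.1985]);r=p[:2]-C;print(np.hypot(*r),np.degrees(np.arctan2(r[1],r[0])))
a0=np.arctan2(r[1],r[0]);
for k in range(1,6):
  a=a0-np.radians(k*12.5); t=C+.09*np.array([np.cos(a),np.sin(a)]); print(shift([*t,p[2]]))
E
```

```text
t: 2.58
eef_pos: [0.5624, 0.1132, 0.0408]
ee_rot: [-1.571, 0.001, -0.213]
wrist_force: [-3.9, 3.8, 4.5]
grip_width: 0.171
t: 2.82
eef_pos: [0.5623, 0.1133, 0.041]
ee_rot: [-1.571, 0.001, -0.213]
wrist_force: [-0.1, 2.4, -10.0]
grip_width: 0.166
[[ 9.77496392e-01 -7.41288401e-04  2.10950832e-01]
 [-2.10950950e-01 -8.36907852e-05  9.77496644e-01]
 [-7.06952283e-04 -9.99999722e-01 -2.38182933e-04]]
[0.562262   0.11327823 0.04097787] 0.16645515587485554 [-0.09824076  2.40868529 -9.96437446] [ 0.17541264 -0.08673595 -0.05382924]
0.08926527734230656 -72.68874190378949
[-1.76444246e+01  1.44677430e-02 -8.37160187e+00]
[-3.68972339e+01  2.89483012e-02 -1.20231510e+01]
[-5.64840151e+01  4.26518198e-02 -1.14210722e+01]
[-7.54761984e+01  5.49286426e-02 -6.59390883e+00]
[-9.29734027e+01  6.51967502e-02  2.22949309e+00]
```

```bash
python3 -m crank '[[-8.5,0,-4.6,0,0,0,230],[-17.6,0,-8.4,0,0,0,230],[-27.2,0,-10.7,0,0,0,230],[-37,0,-12,0,0,0,230],[-46.7,0,-12.3,0,0,0,230]]'
python3 - <<'E'
from h import *
s=arm.observe();p=s['eef_pos'];print(p,s['grip_width'],s['wrist_force'],s['moment'])
C=np.array([.5357,.1985]);r=p[:2]-C;print(np.hypot(*r),np.degrees(np.arctan2(r[1],r[0])))
for d in (-108,-114,-120,-126,-132.5,-134):
  a=np.radians(d); t=C+.09*np.array([np.cos(a),np.sin(a)]); print(d,shift([*t,p[2]]))
E
```

```text
t: 3.45
eef_pos: [0.5145, 0.1095, 0.0413]
ee_rot: [-1.572, -0.001, -0.213]
wrist_force: [3.2, -15.7, -9.4]
grip_width: 0.169
[0.5145266  0.10953862 0.04129894] 0.168599366760048 [  3.18458166 -15.66037684  -9.41295018] [-2.47297637 -0.59813999 -0.25699072]
0.09144638053844155 -103.38769154709031
-108 [-7.19921502 -0.01207305  1.88889495]
-114 [-16.50849684  -0.0260771    3.33193718]
-120 [-25.61594042  -0.04138025   5.740159  ]
-126 [-34.42176269  -0.05781483   9.08717545]
-132.5 [-43.50923557  -0.07668664  13.72974139]
-134 [-45.52752606  -0.08117484  14.94539708]
```

```bash
python3 -m crank '[[-8,0,0,0,0,0,230],[-17,0,1.3,0,0,0,230],[-26,0,4,0,0,0,230],[-35,0,7.5,0,0,0,230],[-44,0,12,0,0,0,230]]'
python3 - <<'E'
from h import *
s=arm.observe();p=s['eef_pos'];print(p,s['grip_width'],s['wrist_force'],s['moment'])
C=np.array([.5357,.1985]);r=p[:2]-C;print(np.hypot(*r),np.degrees(np.arctan2(r[1],r[0])))
E
```

```text
t: 4.08
eef_pos: [0.4743, 0.1295, 0.0418]
ee_rot: [-1.574, -0.002, -0.213]
wrist_force: [13.1, -36.0, -3.8]
grip_width: 0.17
[0.47429792 0.12945402 0.04178452] 0.1699947733086048 [ 13.05182789 -35.99057986  -3.7713149 ] [-6.22070942 -2.58018576 -0.26111582]
0.09239893319256755 -131.6464589517593
```

```bash
python3 -m crank '[[-1.3,0,0.6,0,0,0,230],[-1.5,0,0.8,0,0,0,230]]'
python3 - <<'E'
from h import *
s=arm.observe();p=s['eef_pos'];print(p,s['grip_width'],s['wrist_force'],s['moment'])
C=np.array([.5357,.1985]);r=p[:2]-C;print(np.hypot(*r),np.degrees(np.arctan2(r[1],r[0])))
snap('wrist','w3.png')
E
```

```text
t: 4.32
eef_pos: [0.4745, 0.1293, 0.042]
ee_rot: [-1.574, -0.006, -0.213]
wrist_force: [10.6, -14.1, -18.3]
grip_width: 0.165
[0.47446138 0.12926413 0.04201397] 0.16497084797831313 [ 10.62781227 -14.07771622 -18.32634281] [-2.33601104 -1.44750608 -0.32569378]
0.09243253311140334 -131.49252363708206
```

View pics/w3.png

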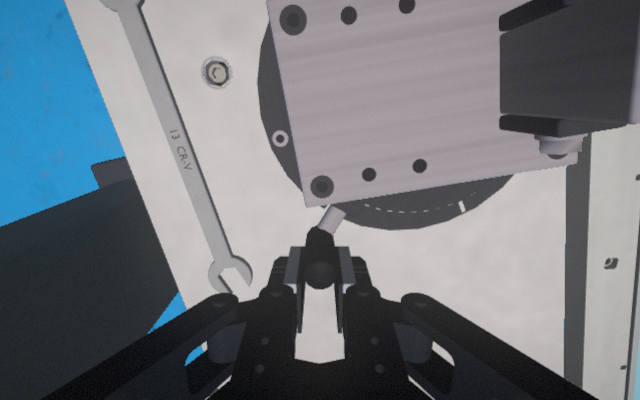

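```bash
python3 -m crank '[[0,0,0,0,0,0,110],[0,0,0,0,0,0,110],[0,-30,0,0,0,0,110],[0,-90,0,0,0,0,110],[0,-150,0,0,0,0,60]]'; python3 -m crank '[[0,-60,-40,0,0,0,0],[0,-90,-60,0,0,0,0]]'
python3 - <<'E'
from h import *
a,c=snap('wrist','w4.png'); print(arm.observe()['eef_pos'],arm.observe()['wrist_force'])
for p in ([.4751,.1319,.063],[.5357,.1985,.048]): print(proj(c,p))
E
```

```text
t: 5.0
eef_pos: [0.4734, 0.1301, 0.1942]
ee_rot: [-1.574, -0.006, -0.213]
wrist_force: [0.8, -0.1, -0.4]
grip_width: 0.759
t: 5.25
eef_pos: [0.4601, 0.0712, 0.2874]
ee_rot: [-1.574, -0.009, -0.212]
wrist_force: [1.1, -0.4, 0.6]
grip_width: 0.997
[0.4611687  0.06943679 0.29176321] [ 1.24876362 -0.8936432   6.43064729]
[319.68432423 114.98909092]
[361.41100677  39.83497356]
```

View pics/w4.png

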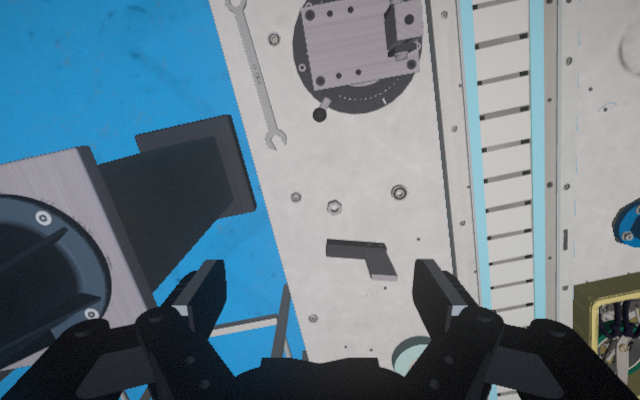

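```bash
python3 -m crank '[[77,100,-126,0,-53,0,0],[77,100,-126,0,-53,0,0],[77,100,-126,0,-53,0,0],[77,100,-126,0,-53,0,0],[77,100,-126,0,-53,0,0]]'; python3 -m crank '[[0,0,0,0,-33,0,0],[0,0,0,0,-33,0,0],[0,0,0,0,-33,0,0],[0,0,0,0,-33,0,0]]'
python3 - <<'E'
from h import *
a,c=snap('wrist','w5.png'); print(shift([.5097,-.071,.031]),arm.observe()['ee_rot'])
h=np.array([.527,-.076]);R=lambda d:np.array([[np.cos(d),-np.sin(d)],[np.sin(d),np.cos(d)]])
o=a.copy()
for q in [(0,4,85),(0,-4,85),(-32,4,85),(-32,-4,85),(-85,10,20),(-85,-10,20)]:
  w=h+R(np.radians(-16))@np.array(q[:2])/1000; u=proj(c,[*w,q[2]/1000]); print(q,u); cv2.drawMarker(o,tuple(int(round(v)) for v in u),(0,0,255),0,5,1)
cv2.imwrite('pics/w5b.png',o)
E
```

```text
t: 5.92
eef_pos: [0.5112, -0.0709, 0.1931]
ee_rot: [-1.583, -0.007, 0.709]
wrist_force: [0.2, -0.5, 0.4]
grip_width: 0.997
t: 6.42
eef_pos: [0.5112, -0.0708, 0.1934]
ee_rot: [-1.586, 0.001, 1.285]
wrist_force: [0.5, -0.0, 1.3]
grip_width: 1.003
[ -0.4483086  162.34238559   3.78596866] [-1.58547247e+00  9.23694100e-04  1.28348328e+00]
(0, 4, 85) [324.81272604 217.99998074]
(0, -4, 85) [315.22735207 218.05304717]
(-32, 4, 85) [324.75956805 180.67878014]
(-32, -4, 85) [314.80870912 180.73855369]
(-85, 10, 20) [330.03433853 109.66648715]
(-85, -10, 20) [308.90637835 109.81231224]
```

View pics/w5b.png

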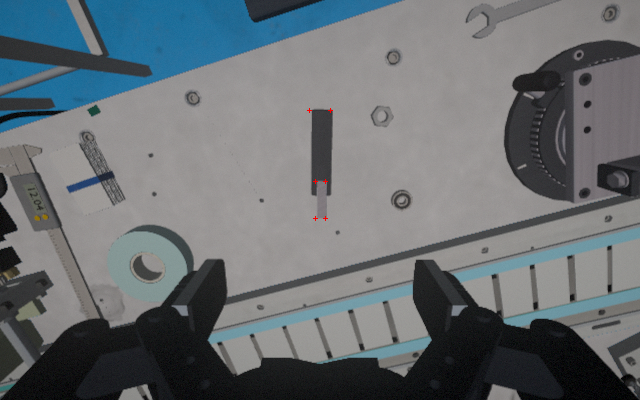

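```bash
python3 -m crank '[[1,50,4,0.85,0,0,100],[1,100,4,0.85,0,0,100],[1,140,4,0.85,0,0,100],[1,163,4,0.85,0,0,100],[1,163,4,0.85,0,0,100]]' 60
python3 - <<'E'
from h import *
s=arm.observe();print(s['eef_pos'],s['ee_rot'],s['grip_width'],s['wrist_force'])
E
```

```text
t: 7.1
eef_pos: [0.5091, -0.0693, 0.0293]
ee_rot: [-1.568, 0.001, 1.28]
wrist_force: [0.3, -0.6, 0.9]
grip_width: 0.607
[ 0.50910283 -0.06931207  0.02926475] [-1.56786116e+00  1.06027230e-03  1.28045205e+00] 0.6066221415887346 [ 0.32214661 -0.55044658  0.87215884]
```

```bash
python3 -m crank '[[0,0,0,0,0,0,150],[0,0,0,0,0,0,200],[0,0,0,0,0,0,245],[0,0,0,0,0,0,245],[0,0,0,0,0,0,245]]' 60; python3 -m crank '[[0,0,0,0,0,0,245],[0,-10,0,0,0,0,245],[0,-60,0,0,0,0,245],[0,-120,0,0,0,0,245],[0,-120,0,0,0,0,245]]';  python3 - <<'E'
from h import *
s=arm.observe();print(s['eef_pos'],s['ee_rot'],s['grip_width'],s['wrist_force'],s['moment'])
a,c=snap('wrist','w6.png')
b,d=snap('side','side2.png')
print(proj(d,s['eef_pos']))
E
```

```text
t: 7.72
eef_pos: [0.5096, -0.0694, 0.0302]
ee_rot: [-1.569, 0.001, 1.28]
wrist_force: [-0.2, -0.3, 7.6]
grip_width: 0.091
t: 8.35
eef_pos: [0.5119, -0.0698, 0.1546]
ee_rot: [-1.577, 0.0, 1.28]
wrist_force: [-0.2, -1.0, -2.7]
grip_width: 0.087
[ 0.51194854 -0.06979772  0.15464074] [-1.57742494e+00  4.57994901e-04  1.28027041e+00] 0.08664129707436204 [-0.18036915 -0.99379208 -2.65611338] [-0.05911116 -0.05532374 -0.04395674]
[312.51009703 153.61302177]
```

```bash
python3 -m crank '[[55,0,14,0.45,-3,0,245],[110,0,28,0.45,-6,0,245],[165,0,42,0.45,-9,0,245],[215,10,55,0.45,-12,0,245],[261,25,66,0.45,-14.3,0,245]]'; python3 -m crank '[[0,0,0,0,0,0,245],[0,0,0,0,0,0,245]]'
python3 - <<'E'
from h import *
s=arm.observe();print(s['eef_pos'],s['ee_rot'],s['grip_width'],s['wrist_force'],s['moment'])
print(shift([.5231,.199,.090]), np.degrees(np.array(s['ee_rot'])-[-1.569,.001,np.radians(87.65)]))
a,c=snap('wrist','w7.png')
for p in ([.5597,.1975,.048],[.5357,.1985,.048]): print(proj(c,p))
E
```

```text
t: 9.07
eef_pos: [0.5201, 0.2013, 0.1233]
ee_rot: [-1.56, 0.0, 1.532]
wrist_force: [1.1, -0.6, -2.5]
grip_width: 0.088
t: 9.32
eef_pos: [0.5192, 0.2009, 0.1218]
ee_rot: [-1.557, 0.002, 1.532]
wrist_force: [-0.7, 0.4, -2.5]
grip_width: 0.087
[0.51919645 0.20089141 0.1217871 ] [-1.55673816  0.00158679  1.53193197] 0.08709505268503635 [-0.72048045  0.37072431 -2.5029386 ] [-0.03159511 -0.02106491  0.03116278]
[-1.68786765 31.73081078 -4.42058768] [0.70255177 0.03362076 0.12323666]
[318.24003364 267.57857631]
[318.29471223 237.91065114]
```

View pics/w7.png

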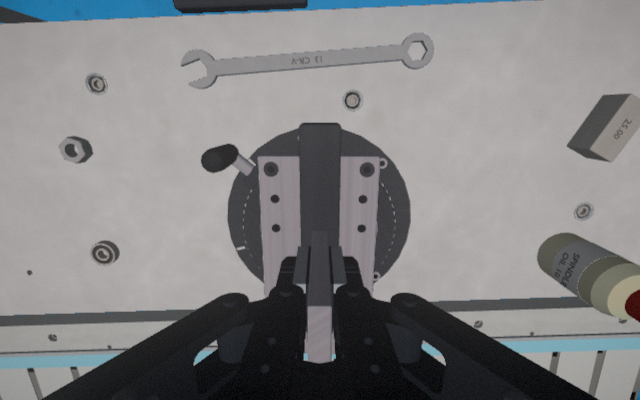

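```bash
python3 -m crank '[[-1,12,-3,-0.7,0,0,245],[-1.7,24,-4.4,-0.7,0,0,245],[-1.7,32,-4.4,-0.7,0,0,245],[-1.7,36,-4.4,-0.7,0,0,245],[-1.7,36,-4.4,-0.7,0,0,245]]' 80; python3 -m crank '[[0,0,0,0,0,0,245]]'
python3 - <<'E'
from h import *
s=arm.observe();print(s['eef_pos'],s['grip_width'],s['wrist_force'],s['moment'])
print(shift([.5231,.199,.0782]), np.degrees(np.array(s['ee_rot'])-[-1.569,.001,np.radians(87.65)]))
E
```

```text
t: 10.0
eef_pos: [0.5234, 0.1986, 0.0861]
ee_rot: [-1.57, 0.001, 1.531]
wrist_force: [-0.5, -0.2, -1.7]
grip_width: 0.082
t: 10.12
eef_pos: [0.5236, 0.1987, 0.0864]
ee_rot: [-1.57, 0.001, 1.531]
wrist_force: [-0.2, 0.3, -2.3]
grip_width: 0.08
[0.52360429 0.19869788 0.08642371] 0.08010198079872397 [-0.24080036  0.33716376 -2.25102393] [ 0.03024802 -0.06857013  0.00854464]
[0.2912802  8.22369474 0.51094352] [-0.0685495   0.00814558  0.07738854]
```

Orientation is right; lower to contact gently.

```bash
python3 -m crank '[[0,3,0,0,0,0,245],[0,6,0,0,0,0,245],[0,7,0,0,0,0,245],[0,8,0,0,0,0,245],[0,8,0,0,0,0,245]]'
python3 - <<'E'
from h import *
s=arm.observe();print(s['eef_pos'],s['grip_width'],s['wrist_force'],s['moment'])
print(shift([.5231,.199,.0782]), np.degrees(np.array(s['ee_rot'])-[-1.569,.001,np.radians(87.65)]))
E
```

```text
t: 10.75
eef_pos: [0.5236, 0.1987, 0.0784]
ee_rot: [-1.57, 0.001, 1.531]
wrist_force: [0.4, 0.3, -2.7]
grip_width: 0.084
[0.52362795 0.19867348 0.0783908 ] 0.08409786648599318 [ 0.38030051  0.262889   -2.69192491] [ 0.03061004 -0.03535519 -0.01515991]
[0.3055243  0.19076989 0.5403774 ] [-0.06792893  0.00942198  0.0751048 ]
```

```bash
python3 -m crank '[[0,0.5,0,0,0,0,245],[0,0.7,0,0,0,0,245]]';python3 -m crank '[[0,0.5,0,0,0,0,245],[0,0.5,0,0,0,0,245]]'
python3 - <<'E'
from h import *
s=arm.observe();print(s['eef_pos'],s['grip_width'],s['wrist_force'],s['moment'],s['ee_rot'])
E
```

```text
t: 11.0
eef_pos: [0.5238, 0.1987, 0.0782]
ee_rot: [-1.571, 0.001, 1.531]
wrist_force: [-2.0, -0.4, 6.5]
grip_width: 0.082
t: 11.25
eef_pos: [0.524, 0.1988, 0.0782]
ee_rot: [-1.571, 0.001, 1.531]
wrist_force: [-1.3, -0.3, 5.7]
grip_width: 0.08
[0.52400069 0.19879111 0.07823522] 0.08021795024128721 [-1.30069955 -0.25742917  5.69512368] [-0.10782929  0.41287386 -0.02590339] [-1.57120268e+00  8.55104183e-04  1.53119108e+00]
```

```bash
python3 -m crank '[[0,0.1,-2,0.2,0,0,245],[0,0.1,-4,0.2,0,0,245],[0,0.1,-6,0.2,0,0,245],[0,0.1,-8,0.2,0,0,245],[0,0.1,-9,0.2,0,0,245]]';python3 -m crank '[[0,0.1,-1,0,0,0,245],[0,0.2,-2,0,0,0,245],[0,0.2,-3,0,0,0,245]]'
python3 - <<'E'
from h import *
s=arm.observe();print(s['eef_pos'],s['grip_width'],s['wrist_force'],s['moment'],s['ee_rot'])
E
```

```text
t: 11.88
eef_pos: [0.5332, 0.1984, 0.0782]
ee_rot: [-1.568, 0.001, 1.531]
wrist_force: [-1.4, -0.0, 4.4]
grip_width: 0.083
t: 12.25
eef_pos: [0.5363, 0.1984, 0.0782]
ee_rot: [-1.568, 0.001, 1.531]
wrist_force: [-1.1, -0.1, 6.0]
grip_width: 0.085
[0.53629275 0.19838391 0.07823048] 0.08455536374155175 [-1.11517663 -0.09657403  6.02412414] [-0.01528237  0.2830498   0.01688221] [-1.56808141e+00  6.70305162e-04  1.53113715e+00]
```

```bash
for i in 1 ; do python3 -m crank '[[0,0.1,-1,0,0,0,245],[0,0.2,-2,0,0,0,245]]'; python3 -m crank '[[0,0.2,-0.5,0,0,0,245],[0,0.2,-1,0,0,0,245]]';python3 -m crank '[[0,0.2,-0.5,0,0,0,245],[0,0.2,-1,0,0,0,245]]'; done
python3 - <<'E'
from h import *
s=arm.observe();print(s['eef_pos'],s['wrist_force'],s['moment'],s['ee_rot'])
E
```

```text
t: 12.5
eef_pos: [0.5384, 0.1983, 0.0782]
ee_rot: [-1.568, 0.001, 1.531]
wrist_force: [-2.7, -0.1, 7.9]
grip_width: 0.084
t: 12.75
eef_pos: [0.5393, 0.1984, 0.0782]
ee_rot: [-1.568, 0.001, 1.531]
wrist_force: [-5.2, 0.4, 8.8]
grip_width: 0.084
t: 13.0
eef_pos: [0.5394, 0.1984, 0.0782]
ee_rot: [-1.566, 0.001, 1.531]
wrist_force: [-9.0, 0.7, 12.6]
grip_width: 0.081
[0.53940935 0.1983704  0.07821075] [-9.02870689  0.65357103 12.61311567] [0.02886991 1.47917732 0.04411126] [-1.56576091e+00  8.82762388e-04  1.53117811e+00]
```

```bash
python3 -m crank '[[0,0.2,-0.8,0,0,0,245],[0,0.2,-1,0,0,0,245]]'; python3 -m crank '[[0,0.2,-0.8,0,0,0,245],[0,0.2,-1,0,0,0,245]]'
python3 - <<'E'
from h import *
s=arm.observe();print(s['eef_pos'],s['wrist_force'],s['moment'],s['ee_rot'])
b,d=snap('side','side3.png')
cv2.imwrite('pics/s3c.png',cv2.resize(b[170:300,240:370],None,fx=4.6,fy=4.6,interpolation=2))
E
```

```text
t: 13.25
eef_pos: [0.5394, 0.1984, 0.0782]
ee_rot: [-1.564, 0.001, 1.531]
wrist_force: [-9.9, 0.6, 12.4]
grip_width: 0.082
t: 13.5
eef_pos: [0.5395, 0.1984, 0.0782]
ee_rot: [-1.561, 0.002, 1.531]
wrist_force: [-9.1, 0.3, 12.3]
grip_width: 0.086
[0.53950226 0.19839894 0.07824841] [-9.14904484  0.28993185 12.26415693] [0.03378003 1.32607391 0.04099426] [-1.56135991e+00  1.53767603e-03  1.53133372e+00]
```

View pics/s3c.png

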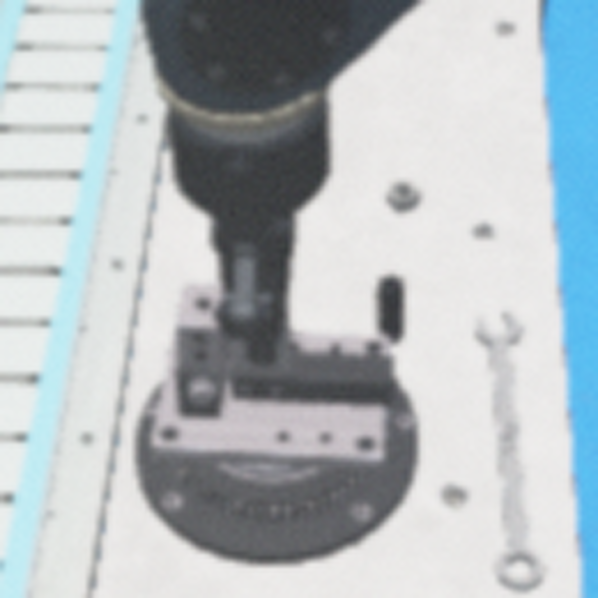

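```bash
python3 -m crank '[[0,0.3,-1,-0.4,0,0,245],[0,0.3,-1.5,-0.4,0,0,245],[0,0.3,-2,-0.4,0,0,245]]' 100
python3 - <<'E'
from h import *
s=arm.observe();print(s['eef_pos'],s['wrist_force'],s['moment'],s['ee_rot'])
E
```

```text
t: 13.92
eef_pos: [0.5406, 0.1984, 0.0782]
ee_rot: [-1.566, 0.002, 1.531]
wrist_force: [-9.3, -0.6, 12.5]
grip_width: 0.084
[0.54056841 0.19839923 0.07822972] [-9.31783655 -0.6191453  12.49722201] [ 0.06676982  1.46442198 -0.00267098] [-1.56618727  0.0017864   1.53138298]
```

```bash
python3 -m crank '[[0,0.3,-1,-0.2,0,0,245],[0,0.3,-1.5,-0.2,0,0,245],[0,0.3,-2,-0.2,0,0,245]]'; python3 -m crank '[[0,0.3,-1,-0.2,0,0,245],[0,0.3,-1.5,-0.2,0,0,245],[0,0.3,-1.8,-0.2,0,0,245]]'
python3 - <<'E'
from h import *
s=arm.observe();print(s['eef_pos'],s['wrist_force'],s['moment'],s['ee_rot'])
E
```

```text
t: 14.3
eef_pos: [0.5415, 0.1984, 0.0782]
ee_rot: [-1.567, 0.002, 1.531]
wrist_force: [-10.2, 0.7, 13.3]
grip_width: 0.082
t: 14.68
eef_pos: [0.5417, 0.1984, 0.0782]
ee_rot: [-1.567, 0.003, 1.532]
wrist_force: [-14.1, 0.1, 15.5]
grip_width: 0.079
[0.54170845 0.19842275 0.07821931] [-14.07893777   0.13619908  15.49016772] [ 0.05763939  2.02280565 -0.05476278] [-1.56706718  0.00266563  1.53156966]
```

```bash
python3 -m crank '[[0,0.4,-1.2,-0.1,0,0,245],[0,0.4,-1.8,-0.1,0,0,245],[0,0.4,-2.3,-0.1,0,0,245]]'
python3 - <<'E'
from h import *
s=arm.observe();print(s['eef_pos'],s['wrist_force'],s['moment'],s['ee_rot'])
b,d=snap('side','side4.png')
cv2.imwrite('pics/s4c.png',cv2.resize(b[215:270,265:335],None,fx=10,fy=10,interpolation=2))
E
```

```text
t: 15.05
eef_pos: [0.5418, 0.1984, 0.0782]
ee_rot: [-1.564, 0.003, 1.532]
wrist_force: [-19.7, 0.8, 21.6]
grip_width: 0.079
[0.54178566 0.1984321  0.0782392 ] [-19.73940412   0.80720351  21.6213854 ] [ 0.06026002  2.77248169 -0.06419994] [-1.5636795   0.00337008  1.53154704]
```

View pics/s4c.png

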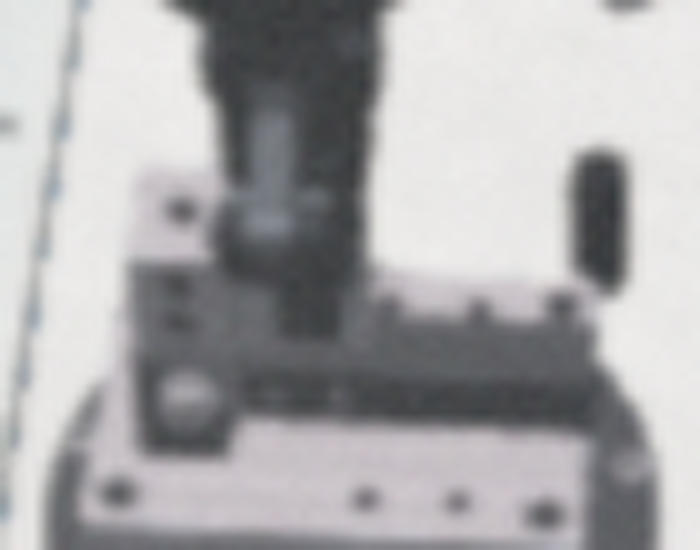

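```bash
python3 -m crank '[[0,0.3,-0.9,-0.1,0,0,245],[0,0.3,-0.9,-0.1,0,0,245],[0,0.3,-0.9,-0.1,0,0,245],[0,0.3,-0.9,-0.1,0,0,245]]'
python3 - <<'E'
from h import *
for i in range(4):
  s=arm.observe();print(s['eef_pos'],s['wrist_force'],s['moment'],s['ee_rot']); arm.read_camera('side')
E
```

```text
t: 15.6
eef_pos: [0.5417, 0.1985, 0.0782]
ee_rot: [-1.563, 0.004, 1.532]
wrist_force: [-10.0, 0.7, 12.3]
grip_width: 0.077
[0.54168586 0.19847651 0.07824389] [-9.99967191  0.66899134 12.34328039] [ 0.0835384   1.34049617 -0.03914724] [-1.56317408  0.00367127  1.53159447]
[0.54167907 0.19850036 0.07824845] [-10.30576085   0.51249898  12.99758691] [ 0.06396336  1.26403978 -0.03630827] [-1.56316053  0.00364122  1.53159828]
[0.54168697 0.19848894 0.07825158] [-8.50049608  0.3120111  13.1243919 ] [ 0.01247923  1.31040291 -0.04450747] [-1.56319199  0.00365404  1.53161307]
[0.54168186 0.19849719 0.0782644 ] [-9.49520317 -0.53619578 12.46319121] [ 0.06495234  1.32444058 -0.00802362] [-1.56318627  0.00364445  1.53160011]
```

```bash
python3 -m crank '[[0,0.3,-0.8,-0.2,0,0,245],[0,0.3,-0.8,-0.4,0,0,245],[0,0.3,-0.8,-0.5,0,0,245],[0,0.3,-0.8,-0.5,0,0,245]]'
python3 - <<'E'
from h import *
for i in range(3):
  s=arm.observe();print(s['eef_pos'],s['wrist_force'],s['moment'],s['ee_rot']); arm.read_camera('side')
E
```

```text
t: 16.3
eef_pos: [0.5417, 0.1985, 0.0782]
ee_rot: [-1.57, 0.004, 1.532]
wrist_force: [-7.2, 1.0, 10.5]
grip_width: 0.084
[0.5417222  0.19850612 0.07824361] [-7.21196491  1.04898107 10.45232758] [0.00604881 1.28553806 0.001796  ] [-1.5701572   0.00388262  1.53161309]
[0.54173768 0.19850472 0.07825972] [-7.23120141 -0.09263904 12.32785151] [ 0.04784653  1.30131983 -0.04210805] [-1.57016926  0.00385998  1.53155569]
[0.54173186 0.19847698 0.07825424] [-7.30534706  0.2753588  10.45389708] [-0.03484589  1.31208643 -0.20736824] [-1.57013119  0.00387611  1.5315238 ]
```

```bash
python3 -m crank '[[0,0.4,-1.4,-0.1,0,0,245],[0,0.5,-2,-0.2,0,0,245],[0,0.5,-2.4,-0.3,0,0,245],[0,0.5,-2.4,-0.3,0,0,245]]';python3 -m crank '[[0,0.3,-0.9,0,0,0,245],[0,0.3,-0.8,0,0,0,245],[0,0.3,-0.8,0,0,0,245],[0,0.3,-0.8,0,0,0,245]]'
python3 - <<'E'
from h import *
for i in range(3):
  s=arm.observe();print(s['eef_pos'],s['wrist_force'],s['moment'],s['ee_rot']); arm.read_camera('side')
E
```

```text
t: 16.95
eef_pos: [0.5419, 0.1985, 0.0782]
ee_rot: [-1.57, 0.005, 1.531]
wrist_force: [-17.9, 0.5, 21.1]
grip_width: 0.08
t: 17.45
eef_pos: [0.5418, 0.1985, 0.0782]
ee_rot: [-1.568, 0.005, 1.531]
wrist_force: [-8.7, 0.5, 11.8]
grip_width: 0.077
[0.54177907 0.19854118 0.07823377] [-8.70692079  0.49498016 11.79796581] [ 0.03574625  1.40487651 -0.06202928] [-1.5680146   0.00483646  1.53144105]
[0.54175247 0.19854118 0.07824707] [-8.56247624  0.42228776 12.40681257] [-0.00329083  1.44515593 -0.01395905] [-1.56800603  0.00482285  1.53142554]
[0.54177398 0.19856763 0.07826399] [-9.18356595 -0.52955654 13.19746251] [-0.01303438  1.41477189 -0.00864277] [-1.56804079  0.00482031  1.53145816]
```

Run:
```python
from h import *
arm.hand_in(); s=arm.observe(); print(s['t'],s['wrist_force'],s['grip_width'])
```

```text
the job is handed in; nothing more can be done
the job is handed in; nothing more can be done
```

I turned the clamp ring to its stop, set the square in the corner and pushed the post until it would go no further. I then handed in at about 17.6 s, with the square still gripped and pressed.

- **Clamp ring:** I took it by the knob and turned it clockwise about 60°, until it stopped moving under more push. A wrist picture afterwards showed the knob within 1 px of the computed locked position.
- **Square:** I gripped it by the blade and landed it on the plate at the height the locked plate should give. Its stock was lined up with the plate's long sides to within about 0.5°.
- **Post:** It started to tip at about 9 N. It then stopped about 0.7 mm past the corner position I had measured, within the calibration error, and did not move further under about 20 N.
- **Final hold:** The push was steady at about 9 N forward and 12–13 N down as read at the wrist. The tool tilt was within 0.1° of what it was at the grasp in the plane that matters, and about 0.2° sideways.

**Not checked directly:**
- My 12 views were used up, so I judged flushness and uprightness from contact position, forces and tilt. The last side picture, taken before the final re-press, showed the stock flat on the plate and against the post.
- Under the hardest push the tool briefly tilted about 0.3°. I corrected this and pressed again, but could not see whether the post moved with it.

I did not go near the other things on the table, and saw no sign that any had moved.

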